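# Hang up the red-handled glaze pail

### The job

Pick up the small white pail with the red grip by its handle and hang it by that handle on the steel hook stand, with the grip lying across both prongs, so that it hangs upright, clear of the table, and still when you let go. Leave the green and blue pails standing where they are.

Things in the scene. Friction and masses are not known exactly. Their poses are not given: they have to be found in the camera images.
- red_pail_grip (a point): The pail to hang: white, empty, 0.09 to 0.18 kg, 100 mm across the rim, 60 high. Its rigid upright handle is a level red bar, 14 mm wide and 18 mm high, 124 mm long, on two 8 mm legs 58 mm either side of the middle. The point is the bar's centre, 145 mm above the pail's underside and straight above its centre of mass; y runs along the bar, x across it, z up. Stands on the table.
- green_pail_grip (a point): Bystander: the same pail with a green bar. The point is the centre of its bar, axes alike.
- blue_pail_grip (a point): Bystander: the same pail with a blue bar. The point is the centre of its bar, axes alike.
- hook_seat (a point): Seat of the hook: midway between its two parallel prongs (8 mm dark steel bars along x, at y = -32 and +32 mm, gap between free), level with their top, 180 mm above the table. Each dips to a level seat from x = -15 to +15 mm; from there both sides slope up 20 mm, to the tip (x = -34 mm) and towards the post (x = +34 mm). A bar laid in along y has its centre 9 mm above this point. z is up. The handle must go over the prongs from the tip end, rim below them.
- stand: The fixed hook stand: wooden foot plate 190 x 160 x 12 mm, 20 mm post at x = +100 mm, with a cross bar at its top, 202 mm above the table at most, that carries the two prongs, which point along -x (roughly towards the robot). The origin is on the table, 180 mm straight below the seat; axes as for the seat.

How it is judged (in metres and radians):
At the end, for the whole second after the job is handed in: The red grip bar lies in the trough of both prongs: its centre within 20 mm along the prongs and 25 mm across them of the middle of the seat and 0 to 20 mm above it, the bar within 17 degrees of square to the prongs, the pail within 11 degrees of upright and hanging still (slower than 50 mm/s) (x of red_pail_grip in the frame of hook_seat between -0.02 and 0.02 m and y of red_pail_grip in the frame of hook_seat between -0.025 and 0.025 m and z of red_pail_grip in the frame of hook_seat between 0 and 0.02 m and angle between red_pail_grip's own z axis and vertical below 0.2 rad and angle between the y axis of red_pail_grip and the y axis of hook_seat, either way round below 0.3 rad and linear speed of red_pail below 0.05 m/s); the robot touches nothing.
It fails at once if the green pail is shifted more than 30 mm or tipped more than 17 degrees (distance of green_pail_grip from where it was at the start of the episode above 0.03 m or angle between green_pail_grip's own z axis and vertical above 0.3 rad).
It fails at once if the blue pail is shifted more than 30 mm or tipped more than 17 degrees (distance of blue_pail_grip from where it was at the start of the episode above 0.03 m or angle between blue_pail_grip's own z axis and vertical above 0.3 rad).
It also fails if it takes over 48 s, if anything falls off the work surface, if the arm or the gripper's body presses on something with over 40 N, if the wrist force passes 120 N, or if a joint passes its speed limit or range.

### The arm

A 6-joint arm with a two-finger parallel gripper is mounted at the origin on the work surface. World frame = base frame: x ahead of the robot, y to its left, z up, the work surface at z = 0. Lengths are in mm, angles in degrees, forces in N, time in s.
With the tool pointing down it reaches from about 325 to 925 mm from the base axis. Payload 3.1 kg.
Tool frame: the origin (TCP) lies at the very end of the fingers, on their centre line; the grasp point (between the pads) lies grasp_offset behind it (grasp_offset is the distance from the TCP to the grasp point, in mm); z points along the fingers, y is the line along which they close (so a half turn about z gives the same grasp; the last joint's range is limited). The gripper opens to 85 mm and grips with 20 to 120 N. Pads are 22 mm wide; open, the fingers measure 114 mm over their backs; the gripper's body (76 mm by 85 mm) begins 54 mm behind the grasp point. The pads swing forward as they close: fully open they stand 13 mm farther back than shut.
Start: joints at [-74.209, 12.427, 92.441, -0, 75.132, -6.429], TCP at [236.367, -578.593, 231.3] pointing down, gripper open.
Joint ranges: [-157.48, 157.48], [-44.54, 120.13], [17.64, 146.25], [-64.5, 244.5], [7.68, 150.69], [-147.95, 147.95]. Speed limits (degrees/s): [159.86, 159.86, 180, 180, 180, 180].

### API

Orientations are given as [roll, pitch, yaw] about the fixed x, y, z axes, in that order (R = Rz(yaw) Ry(pitch) Rx(roll)).
In Python, from station import * gives the robot as it stands. Calls block until the motion is done:
- goto(position, orientation): joint-space move of the TCP to a pose.
- move_l(position, attitude=None, speed=150): straight line of the TCP; attitude=None keeps the orientation; speed is the mean speed in mm/s.
- move_j(angles): joint-space move.
- grip(opening, squeeze=None): finger opening in mm; squeeze is the grip in N (None keeps the last); returns when the fingers have stopped.
- wait(seconds).
- solve_ik(position, orientation): joint angles nearest the present ones, or None.
- get_obs(): the state.
- get_image(name): name is "scene" or "side" or "wrist"; returns the picture (480x640x3 uint8, red, green, blue); there is no depth.
- get_calibration(name): a dict with "fx", "fy", "cx", "cy" (pixels), "R" (3x3) and "t" (3): a world point X has camera coordinates R X + t; the wrist camera has in their place "mount" (4x4, takes a point from camera to tool coordinates, whose origin is the TCP and whose axes are the flange's). Camera axes: x right, y down, z forward; pixel columns grow to the right and rows downward; lengths in mm; the calibration is good to about 2 mm. A picture is of the moment at which its call begins: read the wrist's pose just before it. get_calibration takes no time and is no camera call.
A pose or a line that the arm cannot do raises Unreachable and nothing moves.
- sign_off(): hands the job in; it is judged then, once.
Trained networks look in the newest picture that a camera, given by its name, has taken for a name from the list of things; names that differ only in an ending like _2 or _b are one class to them, and where a whole thing is asked for, a point or a joint stands for the part that bears it (a point fixed in the world has none). Each returns a list of dicts, best first, with "score" (0 to 1); they miss things now and then, are a little off and sometimes report something else, mostly with a low value. They report only what shows in the picture. A call takes as long as a camera call.
- spot_in(name, camera): "extent" ([centre column, centre row, width, height] in pixels, round what is visible of it).
- regions_of(name, camera): "region" (480x640 bool, what is visible of it) and "extent" ([centre column, centre row, width, height] in pixels, round what is visible of it).
The state is a dict: "t": time; "joint_pos": joint angles; "qvel": joint speeds; "effort": joint torques, N m; "tcp_pos": TCP position; "ee_rot": TCP orientation; "wrist_force": force on the tool from outside, world axes, zero at the start; "moment": the same for the moment, N m; "grip_width": finger opening in mm; "grip_force": force on a finger pad.
Only numpy, scipy, OpenCV 4.12 (cv2) and the standard library are available. Lean on these libraries where they do the work, as an engineer would, in place of code of your own. Each camera call takes 0.05 s, during which the arm holds its last target. There are 200 camera calls.

## Working session

There is one attempt and no reset: what is moved stays moved. The work goes in short steps, each a Python script; the robot and the scene stay as the last script left them, time stands still between calls to the robot, and variables do not carry over. Pictures are saved under pics/ and viewed, at most 10 in all, crops included, and the job is handed in when it is done.

```bash
mkdir -p pics; cat > h.py <<'E'
from station import *
import numpy as np, cv2
def save(im,n): cv2.imwrite(f'pics/{n}.png',cv2.cvtColor(np.ascontiguousarray(im),cv2.COLOR_RGB2BGR))
E
python3 - <<'E'
from h import *
ims=[]
for c in ['scene','side']:
    im=get_image(c); ims.append(im); np.save(f'{c}.npy',im)
    k=get_calibration(c); R=np.array(k['R']);print(c,k['fx'],k['cx'],k['cy'],'campos',-R.T@np.array(k['t']))
    for n in ['red_pail_grip','green_pail_grip','blue_pail_grip','stand']:
        for r in regions_of(n,c)[:3]: print(c,n,round(r['score'],2),np.round(r['extent'],1),r['region'].sum())
    save(im,c)
o=get_obs();print({k:o[k] for k in ['t','tcp_pos','grip_width']}); print({k:v for k,v in o.items() if 'off' in k}); 
try: print(grasp_offset)
except Exception as e: print(e)
E
```

```text
scene 521.2010315491 318.23103375324723 243.1687766332868 campos [1244.54965078 -538.57455007  761.62339494]
scene red_pail_grip 0.67 [280.8 324.3  64.   79.6] 3371
scene green_pail_grip 0.93 [166.2 317.1  76.1  81.3] 3245
scene blue_pail_grip 0.85 [301.6 260.6  41.2  77.3] 1894
scene stand 0.78 [436.1 236.1  93.  117.5] 4192
side 616.9772593400219 317.3717165330278 238.35232079989248 campos [310.4076222  866.22007586 617.97309806]
side red_pail_grip 0.86 [298.2 230.1  43.9  90.6] 2641
side green_pail_grip 0.81 [381.1 201.7  51.4  80.3] 2462
side blue_pail_grip 0.7 [347.4 269.3  62.1 113. ] 3082
side stand 0.68 [215.7 379.6 184.9 197.4] 15757
{'t': 0.5, 'tcp_pos': array([ 236.3617699 , -578.57759274,  231.25865279]), 'grip_width': 85.60125207121237}
{}
18.700000000000003
```

View pics/scene.png

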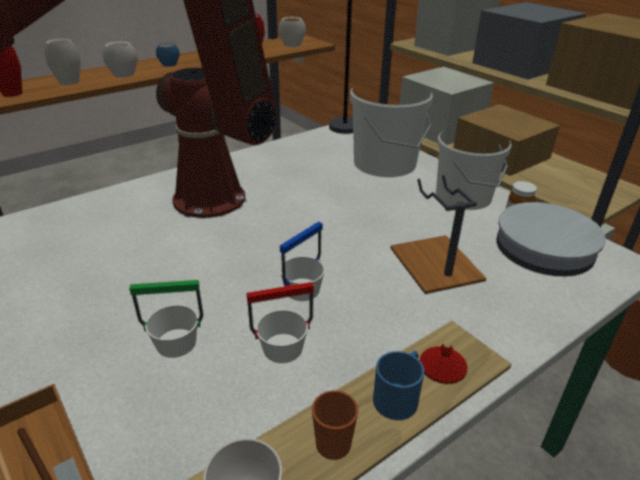

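View pics/side.png

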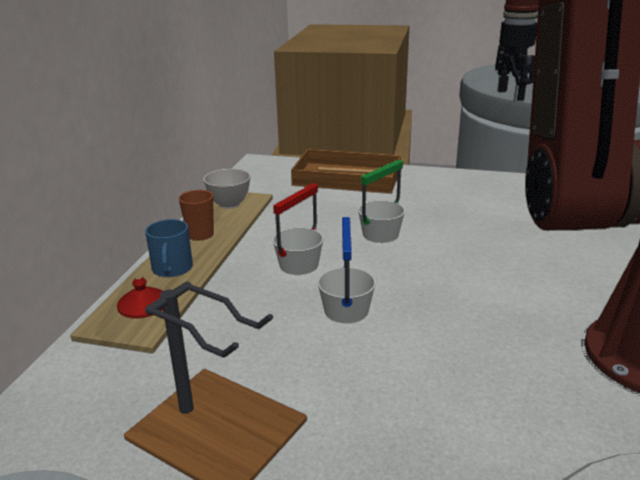

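The scene picture shows the red bar at about (280,292), green (165,287), blue (302,237), and the stand with prong tips at about (422,183) and (447,180). The side picture shows the red bar at (297,198), the blue one end-on at (347,238), and prong tips at (268,321) and (233,350). The network extents agree with all of these.

```bash
cat >> h.py <<'E'
def onplane(c,uv,z):
    k=get_calibration(c);R=np.array(k['R']);t=np.array(k['t']);uv=np.atleast_2d(uv).astype(float)
    d=np.c_[(uv[:,0]-k['cx'])/k['fx'],(uv[:,1]-k['cy'])/k['fy'],np.ones(len(uv))]@R
    o=-R.T@t; return o+d*((z-o[2])/d[:,2])[:,None]
def proj(c,X):
    k=get_calibration(c);p=np.atleast_2d(X)@np.array(k['R']).T+np.array(k['t'])
    return np.c_[k['cx']+k['fx']*p[:,0]/p[:,2],k['cy']+k['fy']*p[:,1]/p[:,2]]
def barmask(im,n):
    h=cv2.cvtColor(im,cv2.COLOR_RGB2HSV);H,S,V=[h[...,i].astype(int) for i in range(3)]
    m={'red':(H<8)|(H>172),'green':(H>45)&(H<85),'blue':(H>108)&(H<130)}[n]&(S>140)&(V>60)
    return m
E
python3 - <<'E'
from h import *
boxes={'scene':{'red':(240,320,275,308),'green':(125,208,275,300),'blue':(275,328,218,256)},
'side':{'red':(270,325,180,215),'green':(355,410,155,192),'blue':(338,356,213,262)}}
for c in boxes:
    im=np.load(c+'.npy')
    for n,(a,b,d,e) in boxes[c].items():
        m=np.zeros((480,640),bool);m[d:e,a:b]=barmask(im[d:e,a:b],n)
        v,u=np.nonzero(m);P=onplane(c,np.c_[u,v],147)[:,:2]
        r=cv2.minAreaRect(P.astype(np.float32)); print(c,n,m.sum(),np.round(P.mean(0)),np.round(r[0]),np.round(r[1]),round(r[2],1), np.round(np.degrees(np.arctan2(*(np.linalg.svd(P-P.mean(0),full_matrices=False)[2][0][::-1]))),1))
    im0=im[150:300,380:500] if c=='scene' else im[265:480,110:320]
    save(cv2.resize(im0,None,fx=4 if c=='scene' else 2.7,fy=4 if c=='scene' else 2.7,interpolation=cv2.INTER_CUBIC),c+'_z')
E
```

```text
scene red 642 [ 622. -153.] [ 622. -152.] [123.  30.] 67.9 -110.8
scene green 308 [ 479. -316.] [ 484. -318.] [120.  25.] 61.7 -119.5
scene blue 293 [496. -19.] [497. -19.] [ 24. 133.] 12.0 104.2
side red 477 [ 620. -150.] [ 619. -151.] [153.  34.] 71.1 72.9
side green 380 [ 484. -312.] [ 482. -314.] [152.  35.] 61.3 64.6
side blue 300 [494.  -9.] [494. -14.] [ 11. 145.] 12.2 -77.3
```

View pics/scene_z.png

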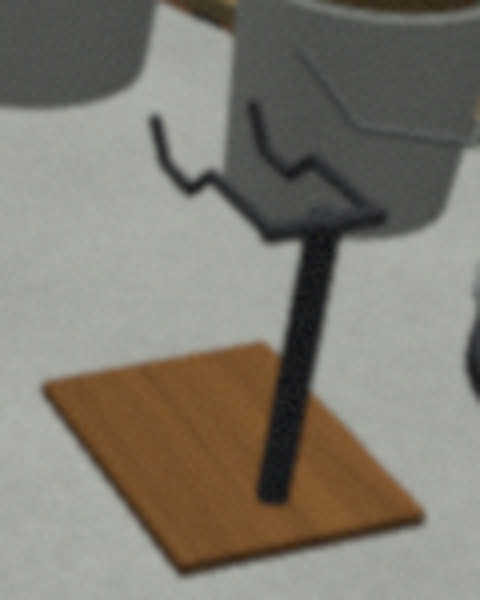

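View pics/side_z.png

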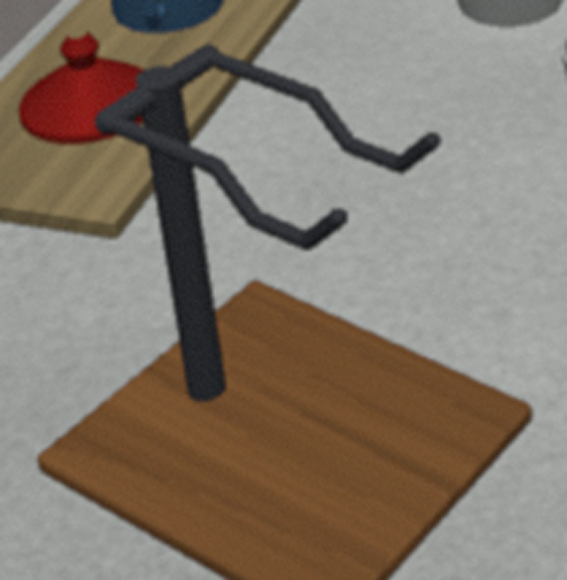

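Both zooms show the stand clearly, including the prong corners, cross-bar ends, post foot and plate. I'll fit its pose to these corners in both views.

```bash
python3 - <<'E'
from h import *
from scipy.optimize import least_squares
prof=[(-34,196),(-15,176),(15,176),(34,196),(100,196)]
M=np.array([(x,y,z) for y in (32,-32) for x,z in prof]+[(100,0,12)],float)
side=np.array([(343,216),(305,242),(253,212),(218,165),(105,122),(435,140),(400,165),(348,143),(315,97),(210,52),(206,393)])/2.7+[110,265]
sc=np.array([(252,103),(265,150),(290,175),(312,158),(380,217),(155,118),(165,162),(190,190),(210,177),(268,237),(272,497)])/4+[380,150]
def W(p):
    c,s=np.cos(p[2]),np.sin(p[2]);return M@np.array([[c,-s,0],[s,c,0],[0,0,1]]).T+[p[0],p[1],0]
for S in (['side'],['scene'],['side','scene']):
    f=lambda p:np.concatenate([(proj(c,W(p))-(side if c=='side' else sc)).ravel() for c in S])
    r=least_squares(f,[600,200,0],x_scale=[10,10,.1],loss='soft_l1');print(S,np.round(r.x[:2],1),round(np.degrees(r.x[2]),1),'rms px',np.sqrt(np.mean(f(r.x)**2)))
print(np.round(f(r.x).reshape(-1,2),1).tolist())
from scipy.optimize import least_squares
boxes={'scene':{'red':(240,320,275,308)},'side':{'red':(270,325,180,215)}}
# bar: match mask min-area ends (extreme points along major axis) with 3D model hull
import itertools
def hull(p):
    B=np.array(list(itertools.product((-7,7),(-62,62),(-9,9))),float);c,s=np.cos(p[2]),np.sin(p[2])
    return B@np.array([[c,-s,0],[s,c,0],[0,0,1]]).T+[p[0],p[1],145]
obs={}
for c in boxes:
    im=np.load(c+'.npy');a,b,d,e=boxes[c]['red'];m=np.zeros((480,640),np.uint8);m[d:e,a:b]=barmask(im[d:e,a:b],'red');obs[c]=m
def ext(P): 
    a=np.radians(np.arange(0,360,15));return (P@np.array([np.cos(a),np.sin(a)])).max(0)
g=lambda p:np.concatenate([ext(proj(c,hull(p)))-ext(np.argwhere(obs[c])[:,::-1]+0.0) for c in obs])
r=least_squares(g,[620,-151,-.33],x_scale=[10,10,.1],loss='soft_l1');print('red',np.round(r.x[:2],1),round(np.degrees(r.x[2]),1),'rms',np.sqrt(np.mean(g(r.x)**2)))
E
```

```text
['side'] [564.  315.5] -18.5 rms px 0.956034280246028
['scene'] [566.4 314.6] -18.9 rms px 0.4116574014106206
['side', 'scene'] [564.5 315.5] -18.7 rms px 0.8173414820644028
[[-1.9, 0.3], [0.7, -0.6], [0.2, 2.0], [-0.8, 0.3], [1.0, -0.6], [-1.4, -0.0], [0.0, -0.4], [0.1, 0.3], [-0.8, -0.6], [-1.0, 1.3], [-0.1, -2.3], [-0.1, 0.1], [-0.6, -0.4], [-0.3, -0.7], [-0.2, -0.2], [-1.3, -0.7], [-0.4, 0.0], [-0.2, 0.4], [-0.3, -0.4], [-0.1, -0.9], [0.3, -1.3], [-0.5, -0.6]]
red [ 620.2 -153. ] -16.8 rms 1.7630700434450055
```

Stand seat comes out at (565,315) with yaw −18.7°, and the two views agree to 2 mm. The red grip is at (620,−152) with yaw about −18°. The green and blue pails are more than 150 mm away. Next I'll move above the red pail and take a wrist look.

```bash
cat >> h.py <<'E'
def wrist():
    o=get_obs();im=get_image('wrist');k=get_calibration('wrist')
    from scipy.spatial.transform import Rotation as Ro
    T=np.eye(4);T[:3,:3]=Ro.from_euler('xyz',o['ee_rot'],degrees=True).as_matrix();T[:3,3]=o['tcp_pos'];return im,k,T@np.array(k['mount'])
def wplane(k,C,uv,z):
    uv=np.atleast_2d(uv);d=np.c_[(uv[:,0]-k['cx'])/k['fx'],(uv[:,1]-k['cy'])/k['fy'],np.ones(len(uv))]@C[:3,:3].T
    return C[:3,3]+d*((z-C[2,3])/d[:,2])[:,None]
E
python3 - <<'E'
from h import *
print(get_obs()['ee_rot'],np.round(get_calibration('wrist')['mount'],2).tolist())
for y in (72,-108):
    for p in ([620,-152,126],[620,-152,340],[432,360,340],[565,315,170]): print(y,p,np.round(solve_ik(p,[180,0,y])) if solve_ik(p,[180,0,y]) is not None else None)
E
```

```text
[-1.79996126e+02 -8.17000637e-04  2.22170503e+01] [[0.0, -0.95, -0.3, 76.35], [1.0, 0.0, 0.0, -0.21], [0.0, -0.3, 0.95, -142.71], [0.0, 0.0, 0.0, 1.0]]
72 [620, -152, 126] [-20.  20.  95.  -0.  65.  -2.]
72 [620, -152, 340] [-20.  10.  83.   0.  86.  -2.]
72 [432, 360, 340] [33.  1. 94. -0. 86. 51.]
72 [565, 315, 170] [23. 18. 92. -0. 70. 41.]
-108 [620, -152, 126] None
-108 [620, -152, 340] None
-108 [432, 360, 340] [  33.    1.   94.    0.   86. -129.]
-108 [565, 315, 170] [  23.   18.   92.    0.   70. -139.]
```

```bash
python3 - <<'E'
from h import *
goto([620,-152,280],[180,0,72]); wait(.3)
im,k,C=wrist(); save(im,'w1')
m=barmask(im,'red').astype(np.uint8); n,l,st,ce=cv2.connectedComponentsWithStats(m); i=1+st[1:,4].argmax()
v,u=np.nonzero(l==i); P=wplane(k,C,np.c_[u,v],150)[:,:2]; r=cv2.minAreaRect(P.astype(np.float32)); 
print(get_obs()['t'],st[i],np.round(ce[i]),np.round(r[0],1),np.round(r[1],1),r[2],np.degrees(np.arctan2(*np.linalg.svd(P-P.mean(0),full_matrices=False)[2][0][::-1])),P.mean(0))
for x in regions_of('red_pail_grip','wrist')[:2]: print(x['score'],x['extent'])
E
```

```text
2.9167 [ 307  153   23  150 2215] [317. 226.] [ 619.9 -152.8] [123.8  12.6] 69.02259063720703 -111.04671401909481 [ 621.11951201 -149.07853743]
0.75 [315.8, 227.1, 92.2, 150.3]
```

View pics/w1.png

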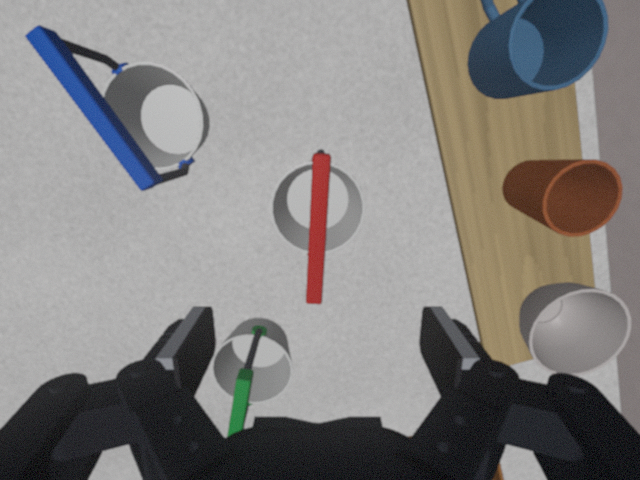

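The wrist picture shows the red bar from (321,153) to (314,302), nearly centred. The fit gives 124 × 13 mm at (620,−153), direction 69°, which matches the known bar size. Grasping now.

```bash
python3 - <<'E'
from h import *
p=[619.9,-152.8]; g=145-grasp_offset
goto(p+[230],[180,0,69]); move_l(p+[g],speed=120); print(get_obs()['tcp_pos'])
w0=get_obs()['wrist_force']
grip(5,60); o=get_obs(); print(o['grip_width'],o['grip_force'],o['wrist_force']-w0)
move_l(p+[g+215],speed=120); wait(.4); o=get_obs(); print(o['t'],o['grip_width'],o['grip_force'],o['wrist_force']-w0,o['moment'])
im,k,C=wrist()
save(cv2.resize(im,None,fx=.6,fy=.6),'w2'); s=get_image('side'); save(s,'s2'); np.save('s2.npy',s)
E
```

```text
[ 620.83294872 -153.13715579  127.54932535]
12.984841521376767 58.959558606147766 [-0.85408108  0.85179787  1.11261452]
7.2917 12.989622722305487 58.66562247276306 [-0.16003884  0.02373286  0.04459664] [-0.0208562   0.00922494  0.03099054]
```

View pics/s2.png

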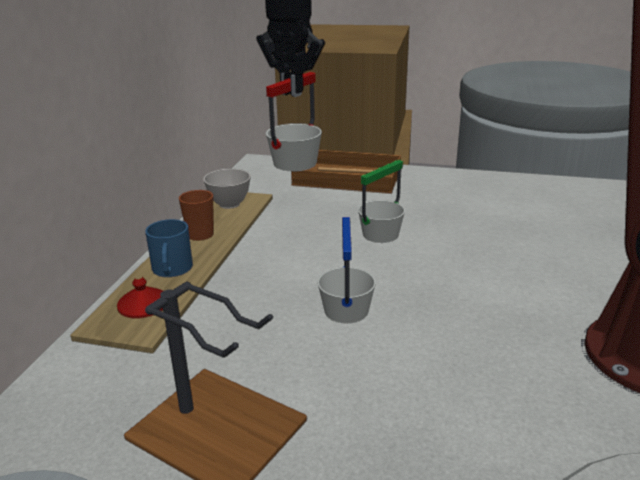

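The side picture shows the pail hanging upright from the gripper, with its bar at (291,84) and the bystanders unmoved. Next I'll carry it to the entry point in front of the prong tips and check there.

```bash
cat >> h.py <<'E'
S=np.array([565.,315.]);Y=np.radians(-18.7);ex=np.array([np.cos(Y),np.sin(Y)]);ey=np.array([-np.sin(Y),np.cos(Y)])
def at(x,y,zbar): return list(S+x*ex+y*ey)+[zbar-grasp_offset]
E
python3 - <<'E'
from h import *
move_l(at(-140,0,360),[180,0,71.3],speed=200)
move_l(at(-140,0,224),speed=130)
move_l(at(-85,0,224),speed=80); wait(.4)
o=get_obs();print(o['t'],o['tcp_pos'],at(-85,0,224),o['grip_width'])
a=get_image('side');b=get_image('scene');im,k,C=wrist()
for n,c,i in (('red','side',a),('red','scene',b)):
    m=barmask(i,n).astype(np.uint8); N,l,st,ce=cv2.connectedComponentsWithStats(m)
    for j in 1+np.argsort(-st[1:,4])[:4]: print(c,st[j],np.round(ce[j]))
z=np.hstack([cv2.resize(a[150:450,130:430],(400,400)),cv2.resize(b[100:330,330:560],(400,400))]);save(z,'e1')
save(im,'w3')
E
```

```text
12.7167 [484.26543639 342.41355559 205.37502484] [np.float64(484.48712639158754), np.float64(342.2521041997825), 205.3] 12.971896640934537
side [ 117  277   45   41 1039] [138. 300.]
side [248 313  40  50 885] [268. 339.]
side [224   3  56  49 407] [248.  20.]
side [599 355  41  27 206] [620. 366.]
scene [ 420  345   47   38 1310] [443. 364.]
scene [  0  38  21  30 268] [ 9. 52.]
scene [399 154  22  11 172] [409. 159.]
scene [434   9  23  12 133] [446.  14.]
```

View pics/e1.png

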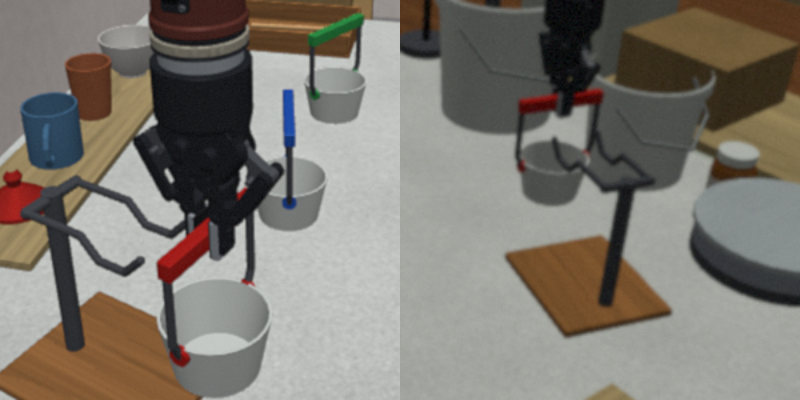

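View pics/w3.png

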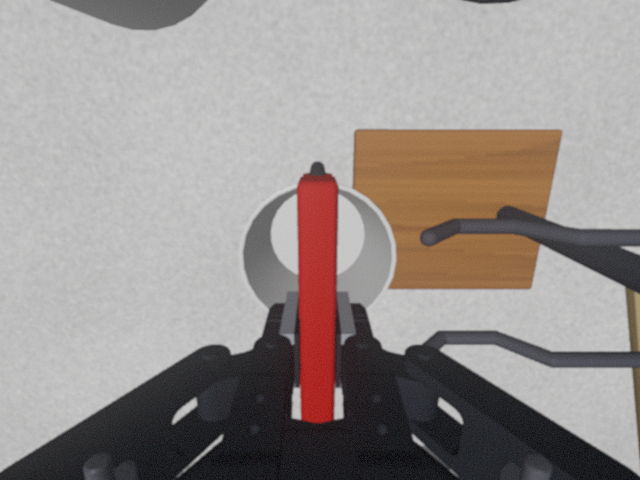

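The entry view shows the pail level in front of the tips, with the grip above them. In the wrist picture the two prongs run level at rows 238 and 359 with the tip at (430,237), so the yaw is aligned. I'll turn these pixels into stand coordinates.

```bash
python3 - <<'E'
from h import *
im,k,C=wrist()
uv=np.array([(430,237),(620,238),(620,359),(492,226),(480,338),(317,178)])
for q,z in zip(uv,[196,196,196,178,178,233]):
    P=wplane(k,C,q,z)[0]; d=P[:2]-S; print(q,z,np.round([d@ex,d@ey],1))
E
```

```text
[430 237] 196 [-34.5  31.8]
[620 238] 196 [51.  31.4]
[620 359] 196 [ 67.4 -32.3]
[492 226] 178 [ 1.8 32.2]
[480 338] 178 [  4.7 -31.6]
[317 178] 233 [-85.4  62.5]
```

The prongs are within 1 mm of the model. Inserting, lowering and releasing.

```bash
python3 - <<'E'
from h import *
move_l(at(0,0,224),speed=70); wait(.3); w=get_obs()['wrist_force']; print(w)
move_l(at(0,0,196),speed=50)
for z in (193,191,189.5,188.5):
    move_l(at(0,0,z),speed=20); wait(.15); o=get_obs(); f=o['wrist_force']-w; print(z,np.round(o['tcp_pos'],1),np.round(f,2))
    if f[2]>3: break
im,k,C=wrist(); save(im,'w4'); a=get_image('side');b=get_image('scene')
z=np.hstack([cv2.resize(a[220:450,120:350],(400,400)),cv2.resize(b[100:330,330:560],(400,400))]);save(z,'e2'); print(o['t'])
E
```

```text
[ 0.62703364 -0.88071004 -1.76690148]
193 [565.1 315.1 174.5] [-0.22 -0.22  0.97]
191 [565.  315.  172.3] [-0.47  1.37  0.2 ]
189.5 [565.  315.  170.8] [-0.47  0.88  0.66]
188.5 [565.1 315.1 170.5] [-1.89  0.39  5.29]
16.9417
```

View pics/e2.png

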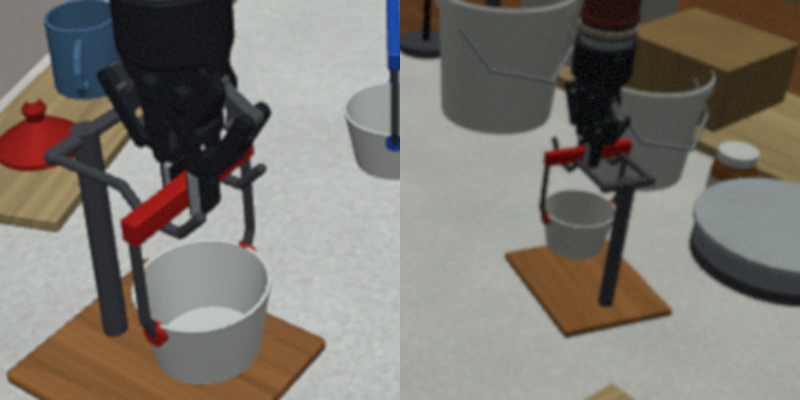

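The bar lies in the trough of both prongs, with contact felt at the seat height. The pail hangs level and clear of the foot. Releasing.

```bash
python3 - <<'E'
from h import *
grip(45); wait(.3); move_l(at(0,0,290),speed=60); move_l(at(-40,0,380),speed=120); wait(1)
r=[]
for _ in range(2):
    im,k,C=wrist(); m=barmask(im,'red').astype(np.uint8); n,l,st,ce=cv2.connectedComponentsWithStats(m); i=1+st[1:,4].argmax()
    v,u=np.nonzero(l==i); P=wplane(k,C,np.c_[u,v],198)[:,:2]-S; q=cv2.minAreaRect(np.c_[P@ex,P@ey].astype(np.float32)); print(q); wait(.4)
a=get_image('side');b=get_image('scene')
z=np.hstack([cv2.resize(a[220:450,120:350],(400,400)),cv2.resize(b[100:330,330:560],(400,400))]);save(z,'e3'); print(get_obs()['t'])
E
```

```text
((203.90846252441406, -66.3783950805664), (55.91374969482422, 56.46682357788086), 10.92349624633789)
((203.84494018554688, -66.50862884521484), (55.84504699707031, 56.279754638671875), 10.920194625854492)
22.6083
```

View pics/e3.png

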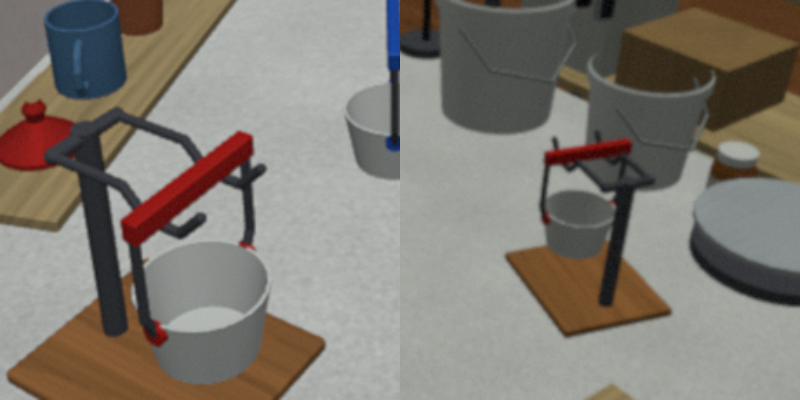

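The picture shows the pail hanging upright in both troughs, in the same place as before release, with the arm clear. The wrist reading just printed had picked up the red lid, so I'm ignoring it.

```bash
python3 -c "
from station import *
print(sign_off())"
```

```text
the job is handed in; nothing more can be done
None
```

The red-grip pail is hanging upright on both prongs with the arm clear, the green and blue pails were never touched, and the job was handed in at about 23 s; no verdict was returned.

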